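Swing the magnifier aside and draw the slide cassette from its dock

ROBOT

A 6-joint arm with a two-finger parallel gripper is mounted at the origin on a cart in front of the work surface, level with it; the furniture and walls round the work are solid. World frame = base frame: x ahead of the robot, y to its left, z up, the work surface at z = 0. Lengths are in m, angles in rad, forces in N, time in s.
With the tool pointing down it reaches from about 0.35 to 0.85 m from the base axis. Payload 8.1 kg.
Tool frame: the origin (TCP) lies on the centre line of the jaws, within the pads' length; the fingertips stand robot.finger_overhang ahead of it and the grasp point (between the pads) lies 5 mm behind it (robot.finger_overhang is the distance from the TCP to the fingertips, in m); z points along the fingers, y is the direction in which the jaws open and shut (so a half turn about z gives the same grasp; the last joint's range is limited). The gripper opens to 93 mm and grips with 3 to 60 N. Pads are 15 mm wide; open, the fingers measure 128 mm over their backs; the gripper's body (75 mm by 188 mm) begins 65 mm behind the grasp point.
Start: joints at [1.037, 0.13, 1.488, -0, 1.523, -0.085], TCP at [0.26, 0.541, 0.211] pointing down, gripper open.
Joint ranges: [-2.96, 2.96], [-0.89, 2.26], [0.02, 2.5], [-1.34, 4.48], [0, 2.73], [-2.66, 2.66]. Speed limits (rad/s): [2.39, 2.39, 2.79, 3.14, 3.14, 3.14].

INTERFACE

Orientations are given as a rotation vector (axis times angle).
In Python, from plant import robot gives the robot as it stands. The module is installed in compiled form; this text tells all that it offers.
- The arm moves only by the tool carry_out, never from a script. Its argument "commands" is a list that holds one entry, the list of rows, each a list of 4 numbers: the shift along the tool's x, y, z in cm, then the turn about the tool's z in degrees. In form: [[[tx, ty, tz, roll], ...]]. A call has 1 to 20 rows; each row shifts and turns the commanded pose from where the row before left it, along the tool's axes as they then stand; what a row does not reach is not made up. A row lasts 1/12 s, in which the tool goes at most 41.7 mm and 7.16 degrees, less where a joint would pass 70% of its speed; a pose out of reach is approached as far as the arm can. A call is refused whole if a number of a shift passes 4.17 or a number of a turn 7.16, either way. A call with a gripper value outside its range is refused whole. "claw" is the finger opening in cm, from 0 to 9.3, set as the call begins (left out, the last holds). The fingers move at their own pace and stop on an object; "grip_force" is the grip in N (left out, the last holds). Time passes only in rows, so rows that do not move let the fingers close. It gives the time, the measured TCP pose, the force and the opening at its end, in the units of the state.
- robot.read_state(): the state, without advancing time (a new reading comes with each control period).
- robot.read_camera(name): name is "side" or "top"; returns the picture (480x640x3 uint8, red, green, blue); there is no depth.
- robot.camera_params(name): a dict with "mtx" (3x3 intrinsics, pixels), "R" (3x3) and "t" (3): a world point X has camera coordinates R X + t. Camera axes: x right, y down, z forward; pixel columns grow to the right and rows downward; lengths in m; the calibration is good to about 2 mm. A picture is of the moment at which its call begins. camera_params takes no time and is no camera call.
- robot.close_job(): hands the job in, once; it reports no verdict.
The state is a dict: "t": time; "q": joint angles; "dq": joint speeds; "joint_torque": joint torques, N m; "tool_pos": TCP position; "orientation": TCP orientation; "force": force on the tool from outside, world axes, zero at the start; "wrist_torque": the same for the moment, N m; "opening": finger opening in m.
Only numpy, scipy, OpenCV 4.12 (cv2) and the standard library are available. Lean on these libraries where they do the work, as an engineer would, in place of code of your own. Each camera call takes 0.05 s, during which the arm holds its last target.

TASK

Swing the magnifier on the slide reader away from the slide cassette, by its red knob, until the round lens stands squarely over the round green rest pad, and leave it there. Then pinch the cassette's two orange side catches together, lift the cassette straight up out of its dock until it is about 10 cm above its seat, and finish while still holding it there, upright and still, with both catches pinched in. Leave the amber bottle, the yellow tape roll and the beaker where they stand.

Things in the scene. Friction and masses are not known exactly. Their poses are not given: they have to be found in the camera images.
- reader_base: Grey base plate of the slide reader, fixed, 100 (x) x 270 (y) x 8 mm. Origin: centre of its underside, on the worktop; z up, x away from the robot, y left, yaw within 0.2 rad. White dock centred at x 0, y -95 mm, 95 x 76 mm, its top 40 mm above the worktop; green pad centred at x 0, y +95 mm; swivel post at x +35, y 0 mm.
- dock_mouth (a point): Centre of the top opening of the white dock, 40 mm above the worktop. Axes as reader_base.
- rest_pad (a point): Centre of the top of the round green rest pad (72 mm across), 10 mm above the worktop, fixed to the base plate on the side away from the dock.
- post_axis (a point): Top of the fixed part of the vertical swivel post, 98 mm above the worktop, on the axis about which the magnifier turns (the hub turns above it, up to 112 mm).
- magnifier (a joint): Swivel angle of the magnifier about the vertical post, rad. 0: the lens is exactly over the cassette; it grows clockwise seen from above, the lens passing round the side of the post that faces the robot, to the green pad at about 2.44. Range -0.35 to 2.9. Stiff (0.10 N m of friction, some 2 N at the knob); it stays where it is left.
- swing_knob (a point): Grip point on the magnifier's red upright knob, a round peg 14 mm across standing on the arm, 48 mm from the post axis; the point is 133 mm above the worktop, the peg runs from 108 mm (top of the arm) to 148 mm.
- lens (a point): Centre of the magnifier's round lens with black rim, 72 mm across and 8 mm thick, 104 mm above the worktop, 101 mm from the post axis, on the same arm as the knob. It must be within 15 mm (horizontally) of the centre of the green pad.
- cassette: White slide cassette, body 80 (x) x 29 (y) x 70 mm, about 0.16 kg, orange catches on its long sides (+y, -y). Origin: centre of its underside, seated 12 mm above the worktop, top at 82 mm; 28 mm of it sit in the dock with about 1.5 mm play. Axes as reader_base while seated. Barbs lock it under the dock's ledges until both catches are pressed in.
- catch_left (a joint): Travel of the catch on the cassette's +y side, m: 0 sprung out (locked), 0.007 pressed fully in; the barb is free from about 0.004. Spring 2 N at the start, 4.6 N fully in.
- catch_right (a joint): The same for the catch on the -y side.
- catch_left_face (a point): Middle of the outer gripping face of the +y catch: an upright orange paddle 24 mm wide (x) and 34 mm tall, 50 to 84 mm above the worktop while seated, the point at 67 mm. The two faces are parallel, 58 mm apart sprung out and 44 mm apart fully pinched; fingers press along the cassette's y.
- catch_right_face (a point): The same for the -y catch.
- amber_bottle: Amber reagent bottle, 55 mm across, 124 mm tall, standing at the right; a bystander. Origin: centre of its underside.
- yellow_tape: Yellow roll of tape lying flat, 72 mm across, 20 mm tall, at the right; a bystander. Origin: centre of its underside.
- beaker: Clear plastic beaker, 65 mm across, 76 mm tall, at the far left; a bystander. Origin: centre of its underside.
Things that resemble listed ones, but are neither listed nor needed, are in the scene too. What is shaped like the cassette but purple is not meant.

How it is judged:
On the way, in this order (a step that is already met when the one before it is completed fails the run):
1. the magnifier's lens stands over the green rest pad, let go, with the cassette still seated (horizontal distance between lens and rest_pad below 0.015 m and z of cassette in the frame of reader_base below 0.018 m and contact force between the fingers and reader_base below 0.3 N), for 0.2 s.
2. the cassette is lifted clear of the dock by its pinched catches (z of cassette in the frame of reader_base above 0.082 m and value of joint each of catch_left, catch_right above 0.0045 m and contact force between the fingers and cassette above 2 N and contact force between cassette and reader_base below 0.2 N), for 0.2 s.
At the end, for the whole second after the job is handed in: The lens centre is within 15 mm, horizontally, of the centre of the green pad; the cassette hangs in the fingers 70 to 160 mm above its seat, upright within 0.2 rad and still (under 0.03 m/s), both catches pressed in at least 4.5 mm, the fingers bearing on it and nothing of the reader touching it (all of step 2 and z of cassette in the frame of reader_base below 0.172 m and horizontal distance between lens and rest_pad below 0.015 m and angle between cassette's own z axis and vertical below 0.2 rad and linear speed of cassette below 0.03 m/s); the arm keeps its last pose, push and grip.
It fails at once if the bystanders (amber bottle, yellow tape, beaker) are pushed more than 30 mm (distance of any of amber_bottle, yellow_tape, beaker from where it was at the start of the episode above 0.03 m).
It also fails if it takes over 54 s, if anything falls off the work surface, if the arm or the gripper's body presses on something with over 40 N, if the wrist force passes 120 N, or if a joint passes its speed limit or range.

## Working session

There is one attempt and no reset: what is moved stays moved. The work goes in short steps, Python scripts to look and compute and a tool call to move; the robot and the scene stay as the last step left them, time stands still between calls to the robot, and variables do not carry over. Pictures are saved under pics/ and viewed, and the job is handed in when it is done.

Besides the shell and the picture viewer there is one more tool, called after ">>>" as name(argument=value, ...), one argument or row to a line, values as JSON. carry_out: Moves the arm, as the interface text tells. Its arguments: {"type":"object","properties":{"commands":{"type":"array","items":{"type":"array","items":{"type":"array","items":{"type":"number"}}}},"claw":{"type":"number"},"grip_force":{"type":"number"}},"required":["commands"]}

```bash
mkdir -p pics
python3 - <<'E'
from plant import robot
import cv2
s=robot.read_state(); print(s); print(robot.finger_overhang)
for n in("side","top"):
    im=robot.read_camera(n); cv2.imwrite(f"pics/{n}0.png",im[:,:,::-1]); print(robot.camera_params(n))
E
```

```text
{'t': 0.0, 'q': array([ 1.03657952e+00,  1.31112918e-01,  1.48927114e+00,  8.49605888e-06,
        1.52301274e+00, -8.53706548e-02]), 'dq': array([-0.00033318,  0.00063537, -0.00128925, -0.00060496,  0.00017292,
        0.00055167]), 'joint_torque': array([ 8.04909741e-04, -5.59826267e+01, -4.91782129e+01,  7.71603291e-02,
        3.47996922e-02, -2.06187765e-04]), 'tool_pos': array([0.26001887, 0.54008417, 0.20952076]), 'orientation': array([-6.99018595e-01, -3.06226449e+00,  2.69448639e-03]), 'force': array([-0.00904409, -0.62904519, -0.00160046]), 'wrist_torque': array([ 0.01889284, -0.03381022, -0.06782111]), 'opening': 0.09317243042625478}
0.014
{'mtx': array([[501.74454727,   0.        , 320.51922741],
       [  0.        , 501.74454727, 235.3148366 ],
       [  0.        ,   0.        ,   1.        ]]), 'R': array([[ 0.9822994 , -0.18648925,  0.01759681],
       [-0.09329439, -0.56853574, -0.81735138],
       [ 0.16243166,  0.80124208, -0.57587072]]), 't': array([-0.45326984,  0.11422845,  1.58983346])}
{'mtx': array([[485.40684717,   0.        , 324.57416744],
       [  0.        , 485.40684717, 240.02088219],
       [  0.        ,   0.        ,   1.        ]]), 'R': array([[ 0.00453111, -0.99998547, -0.00291995],
       [-0.99553913, -0.00423574, -0.09425443],
       [ 0.09424069,  0.003334  , -0.99554386]]), 't': array([-0.00369696,  0.46374875,  1.63686493])}
```

View pics/side0.png

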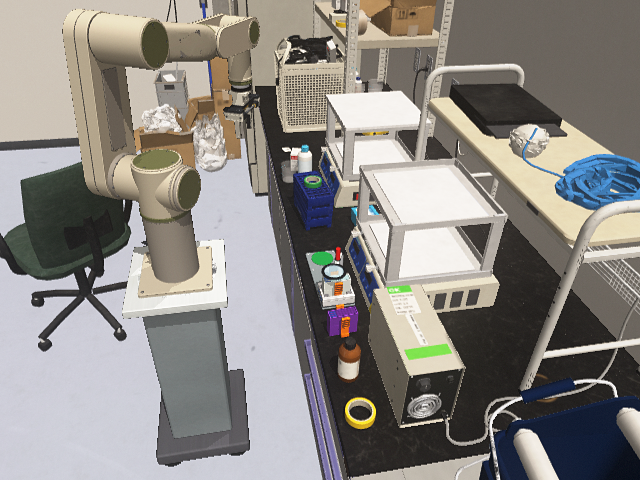

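View pics/top0.png

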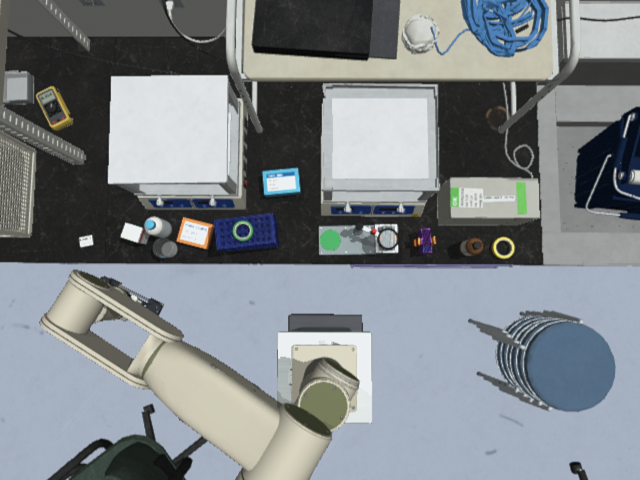

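Run:
```python
import cv2
a=cv2.imread("pics/side0.png")[230:350,270:410]; cv2.imwrite("pics/sc.png",cv2.resize(a,None,fx=5,fy=5,interpolation=2))
a=cv2.imread("pics/top0.png")[200:280,300:530]; a=cv2.imread("pics/top0.png")[200:275,310:450]; cv2.imwrite("pics/tc.png",cv2.resize(a,None,fx=5.7,fy=5.7,interpolation=2)[:,:798])
```

```text
(no output)
```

View pics/sc.png

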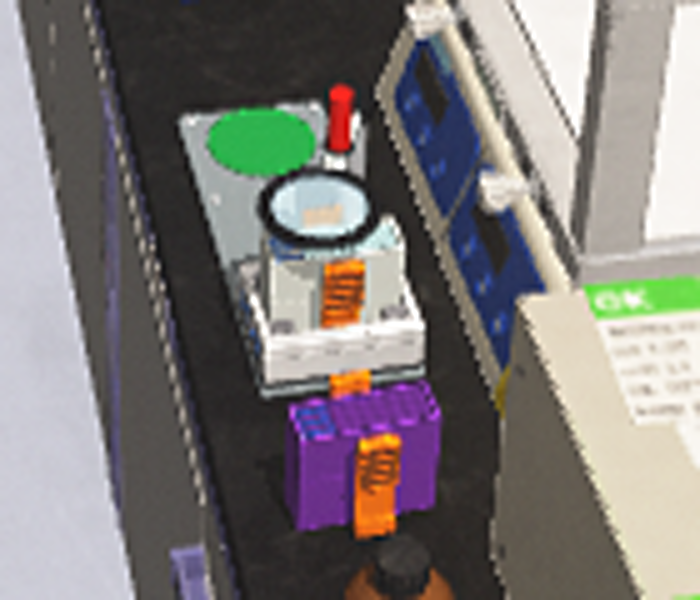

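View pics/tc.png

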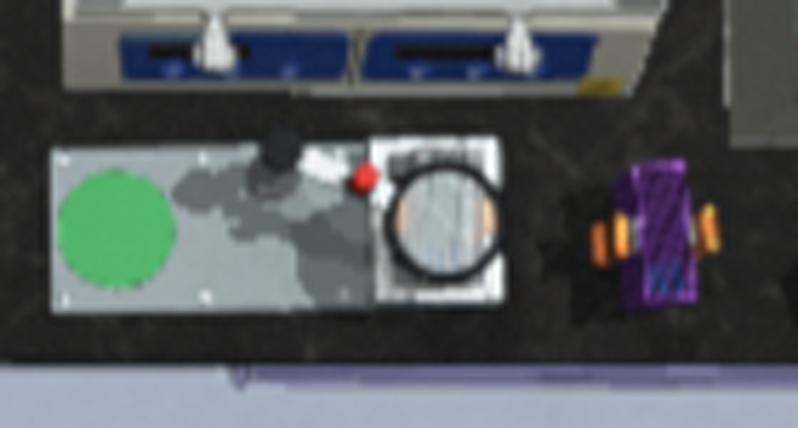

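```bash
cat > h.py <<'E'
import numpy as np, cv2
from scipy.spatial.transform import Rotation as Ro
from plant import robot
P={n:robot.camera_params(n) for n in("side","top")}
def proj(n,X):
    p=P[n]; c=np.atleast_2d(X)@np.array(p["R"]).T+p["t"]; m=p["mtx"]
    return np.c_[c[:,0]/c[:,2]*m[0,0]+m[0,2], c[:,1]/c[:,2]*m[1,1]+m[1,2]]
def back(n,uv,z):
    p=P[n]; R=np.array(p["R"]); C=-R.T@p["t"]; d=R.T@np.linalg.inv(p["mtx"])@[uv[0],uv[1],1]
    return C+d*(z-C[2])/d[2]
E
python3 - <<'E'
from h import *
from scipy.optimize import least_squares
T=lambda u,v:(310+(u)/5.7-.4,200+(v)/5.7-.4)
S=lambda u,v:(270+u/5-.4,230+v/5-.4)
def mag(r,z,phi):
    a=np.radians(249.8)-phi; return (.035+r*np.cos(a),r*np.sin(a),z)
obs=[("top",T(50,148),(.05,.135,.008)),("top",T(50,312),(-.05,.135,.008)),("top",T(501,136),(.0475,-.133,.04)),("top",T(505,302),(-.0475,-.133,.04)),
("top",T(116,229),(0,.095,.01)),("side",S(262,143),(0,.095,.01)),("side",S(182,118),(-.05,.135,.008)),("side",S(267,345),(-.0475,-.133,.04)),("side",S(425,322),(.0475,-.133,.04)),
("top",T(365,177),(.048,.148)),("side",S(342,90),(.048,.148)),("top",T(444,222),(.101,.108)),("side",S(320,207),(.101,.108)),("top",T(280,150),(0,.112))]
def f(p):
    R=Ro.from_euler('z',p[2]).as_matrix();o=[]
    for n,uv,X in obs:
        if len(X)==2:X=mag(*X,p[3])
        w=R@np.array(X)+[p[0],p[1],0]
        o.append(proj(n,w)[0]-uv)
    return np.ravel(o)
s=least_squares(f,[.5,0,0,0],loss='soft_l1');print(s.x);print(f(s.x).reshape(-1,2).round(1))
x,y,w,ph=s.x
R=Ro.from_euler('z',w).as_matrix()
W=lambda X:(R@np.array(X)+[x,y,0]).round(4)
print("knob",W(mag(.048,.133,ph)),"post",W((.035,0,.1)),"pad",W((0,.095,.01)),"cass",W((0,-.095,.067)),"knobend",W(mag(.048,.133,2.437)))
print("bottle",back("top",(474,245),.12),"shelf front low",back("top",(380,216),.1), "purple",back("top",(427,240),.08),"tape",back("top",(503,247),.02))
st=robot.read_state();print(Ro.from_rotvec(st["orientation"]).as_matrix().round(3))
E
```

```text
[ 0.46668203 -0.11443824  0.01494194  0.09257359]
[[-0.4  0.1]
 [-0.1  0.3]
 [-0.6  1. ]
 [-0.6 -0.2]
 [-0.2  0.2]
 [ 0.8 -0.4]
 [-0.4 -0.5]
 [ 0.1  0.7]
 [ 0.6  1.3]
 [ 0.2  0.2]
 [ 0.4  0.8]
 [ 0.   0.5]
 [ 0.3 -0.8]
 [ 0.5 -0. ]]
knob [ 0.4817 -0.1575  0.133 ] post [ 0.5017 -0.1139  0.1   ] pad [ 0.4653 -0.0194  0.01  ] cass [ 0.4681 -0.2094  0.067 ] knobend [ 0.4845 -0.0691  0.133 ]
bottle [ 0.44046817 -0.48145335  0.12      ] shelf front low [ 0.53603394 -0.18279805  0.1       ] purple [ 0.45976554 -0.33934601  0.08      ] tape [ 0.44260604 -0.61070254  0.02      ]
[[-0.901  0.434 -0.001]
 [ 0.434  0.901 -0.001]
 [ 0.    -0.002 -1.   ]]
```

Run:
```python
import cv2
a=cv2.imread("pics/side0.png")[150:320,330:520]; cv2.imwrite("pics/sc2.png",cv2.resize(a,None,fx=3.5,fy=3.5,interpolation=2))
a=cv2.imread("pics/top0.png")[70:240,310:450]; cv2.imwrite("pics/tc2.png",cv2.resize(a,None,fx=3.5,fy=3.5,interpolation=2))
```

```text
(no output)
```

View pics/sc2.png

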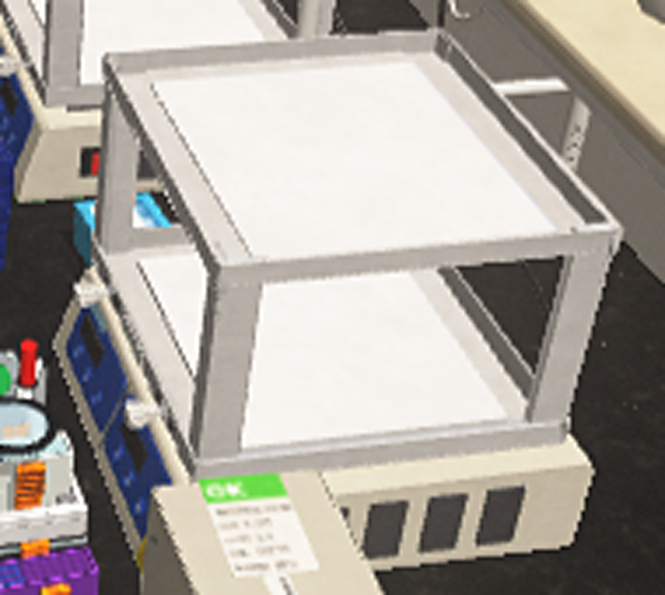

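View pics/tc2.png

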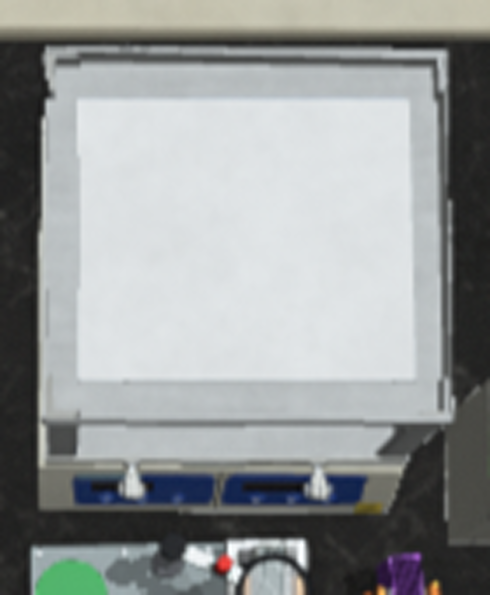

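Run:
```python
from h import *
from scipy.optimize import least_squares
for s,t in [((391.4,226.6),(439,190)),((360,165.7),(322.3,190)),((343.5+11,150+80),(347.5,206))]:
    r=least_squares(lambda X:np.r_[proj("side",X)[0]-s,proj("top",X)[0]-t],[.6,-.2,.2]);print(r.x,r.fun.round(1))
for z in(0,.05,.1): print(back("top",(380,216),z))
```

```text
[ 0.57453402 -0.32328495  0.32583377] [ 1.  -0.2 -0.2  1.1]
[0.57653584 0.00436692 0.32545626] [-0.  0.  0. -0.]
[ 0.55553964 -0.07353327  0.14816333] [ 1.5 -0.2 -0.3  1.6]
[ 0.55056395 -0.19396003  0.        ]
[ 0.54329894 -0.18837904  0.05      ]
[ 0.53603394 -0.18279805  0.1       ]
```

>>> carry_out(
  commands=[
    [[0,0,-0.75,-6.65],[0,0,-0.75,-6.65],[0,0,-0.75,-6.65],[0,0,-0.75,-6.65],[-0.5,-1.5,0,0],[-1,-3,0,0],[-1,-3.2,0,0],[-1,-3.2,0,0],[-1,-3.2,0,0],[-1,-3.2,0,0],[-1,-3.2,0,0],[-1,-3.2,0,0],[-1,-3.2,0,0],[-1,-3.2,0,0],[-1,-3.2,0,0],[-1,-3.2,0,0],[-1,-3.2,0,0],[-1,-3.2,0,0],[-1,-3,0,0],[-0.5,-1.5,0,0]],
  ],
  claw=5,
  grip_force=15,
)

```text
t: 1.77
tool_pos: [0.418, 0.0659, 0.2402]
orientation: [0.021, -3.141, 0.002]
force: [-1.2, 0.5, -0.1]
opening: 0.0502
```

>>> carry_out(
  commands=[
    [[-0.5,-1.5,0,0],[-0.9,-3,0,0],[-0.9,-3,0,0],[-0.9,-3,0,0],[-0.9,-3,0,0],[-0.9,-3,0,0],[-0.9,-3,0,0],[-0.2,-2,0,0],[0,-0.8,0,0],[0,0,0.5,0],[0,0,0.5,0],[0,0,0,0]],
  ],
)

```text
t: 2.77
tool_pos: [0.4813, -0.1516, 0.2288]
orientation: [0.025, -3.139, -0.002]
force: [-0.4, 0.1, -0.4]
opening: 0.0497
```

```bash
cat > look.py <<'E'
from h import *
import sys
t=sys.argv[1]
A=[]
for n,(x0,y0,w,h) in {"side":(270,210,140,120),"top":(300,170,140,120)}.items():
    im=robot.read_camera(n)[:,:,::-1]; cv2.imwrite(f"pics/{t}_{n}.png",im); A.append(cv2.resize(np.ascontiguousarray(im[y0:y0+h,x0:x0+w]),None,fx=2.85,fy=2.85,interpolation=2))
cv2.imwrite(f"pics/{t}.png",np.hstack(A))
s=robot.read_state();print(s["t"],s["tool_pos"],s["orientation"],s["force"],s["opening"],s["q"])
E
python3 look.py a1
```

```text
2.8667 [ 0.48171625 -0.15167322  0.2300151 ] [ 2.66474050e-02 -3.14066810e+00 -9.78070301e-04] [0.13131682 0.43248538 0.50596988] 0.04973698846142276 [-4.06774267e-01 -1.35383741e-01  1.71820629e+00  2.42578193e-04
  1.55976377e+00 -1.99454224e+00]
```

View pics/a1.png

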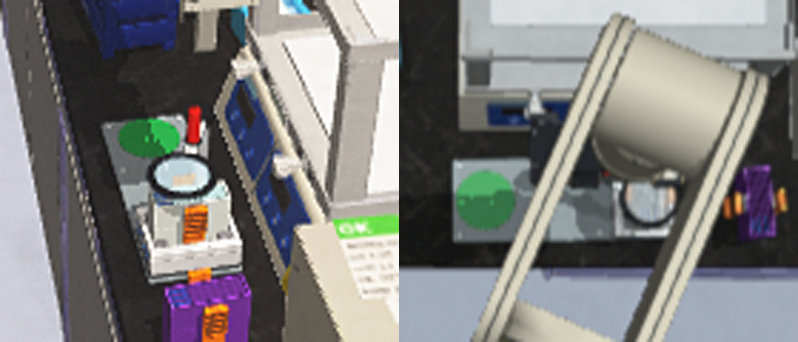

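View pics/a1_side.png

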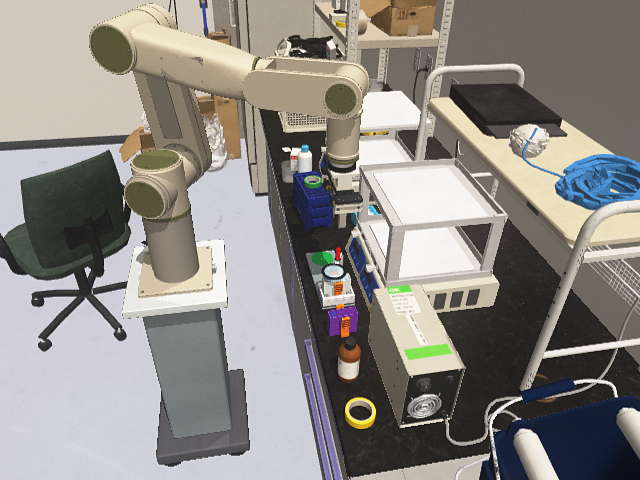

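View pics/a1_top.png

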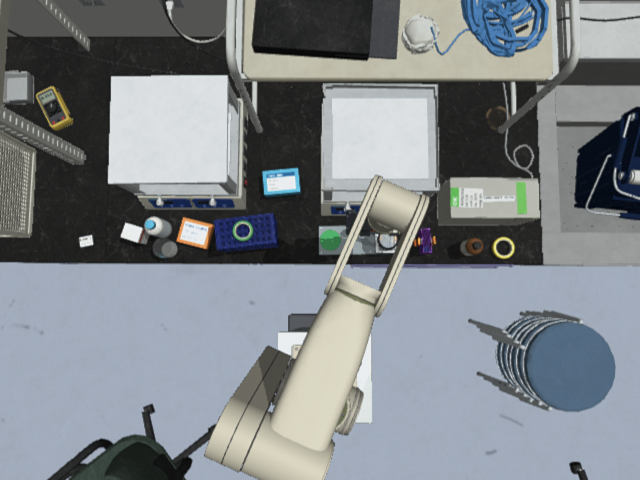

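>>> carry_out(
  commands=[
    [[0,-0.6,0.5,0],[0,0,1,0],[0,0,1,0],[0,0,1,0],[0,0,1,0],[0,0,0.8,0],[0,0,0.2,0],[0,0,0,0]],
  ],
)

```text
t: 3.53
tool_pos: [0.4815, -0.1588, 0.1743]
orientation: [0.024, -3.14, -0.001]
force: [-0.5, -0.2, 0.7]
opening: 0.0496
```

```bash
python3 look.py a2
python3 - <<'E'
from h import *
s=robot.read_state();p=s["tool_pos"]
print(proj("side",[p,p-[0,0,.014],[.4817,-.1575,.148]]))
a=cv2.imread("pics/a2_side.png")[160:300,270:410]; cv2.imwrite("pics/a2c.png",cv2.resize(a,None,fx=5,fy=5,interpolation=2)[:600])
E
```

```text
3.6333 [ 0.48230512 -0.15913259  0.17578582] [-2.42562006e-02  3.14124093e+00 -1.49666352e-04] [-0.04565105 -0.21553805  0.18837264] 0.05000047561706988 [-4.19693365e-01 -1.02225590e-01  1.78661501e+00  2.03900518e-05
  1.45692889e+00 -2.00593540e+00]
[[339.08678855 240.90095861]
 [338.89797888 244.83627581]
 [338.3893759  248.35742615]]
```

View pics/a2c.png

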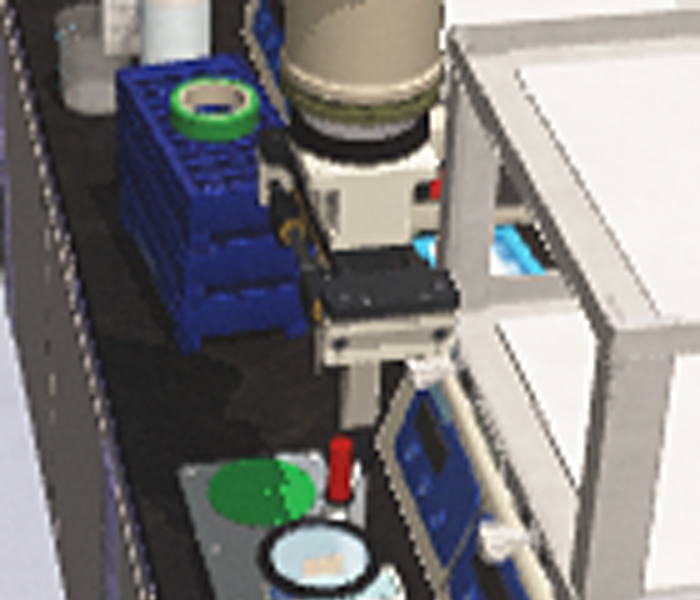

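>>> carry_out(
  commands=[
    [[0,0.1,0.6,0],[0,0,1,0],[0,0,1,0],[0,0,1,0],[0,0,0.6,0],[0,0,0.2,0],[0,0,0,0],[0,0,0,0]],
  ],
)

```text
t: 4.3
tool_pos: [0.4822, -0.1581, 0.1315]
orientation: [0.024, -3.141, -0.0]
force: [-0.1, 0.5, 0.4]
opening: 0.0499
```

>>> carry_out(
  commands=[
    [[0,0,0,0],[0,0,0,0],[0,0,0,0],[0,0,0,0],[0,0,0,0],[0,0,0,0],[0,0,0,0],[0,0,0,0]],
  ],
  claw=0.5,
  grip_force=15,
)

```text
t: 4.97
tool_pos: [0.4827, -0.1565, 0.1316]
orientation: [-0.025, 3.14, 0.004]
force: [1.4, 7.1, 0.5]
opening: 0.013
```

```bash
python3 look.py a3
python3 - <<'E'
from h import *
a=cv2.imread("pics/a3_side.png")[180:300,270:410]; cv2.imwrite("pics/a3c.png",cv2.resize(a,None,fx=5,fy=5,interpolation=2)[:600])
E
```

```text
5.0667 [ 0.48263887 -0.15647276  0.13164332] [-0.02517654  3.14055763  0.00411399] [2.02631604 6.35918182 1.47876554] 0.013075059860721314 [-0.41671181 -0.06984884  1.83835494  0.00282579  1.37331823 -2.00409569]
```

View pics/a3c.png

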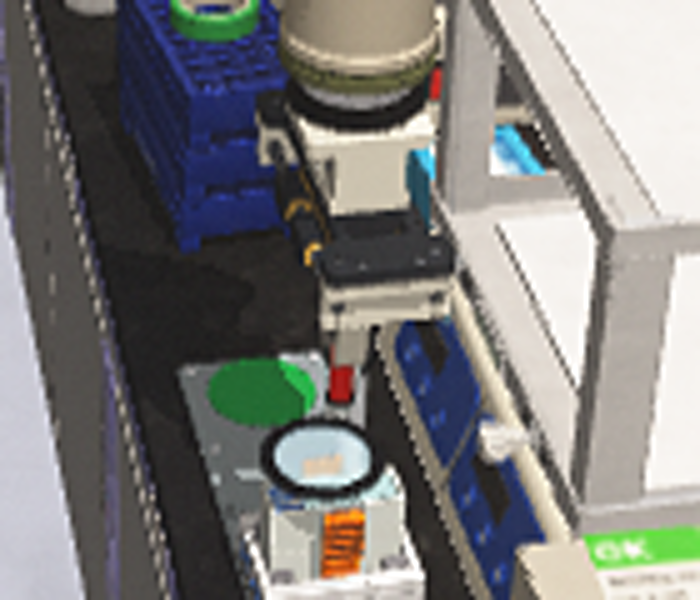

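Run:
```python
from h import *
a=np.radians(np.linspace(245.4,111.0,18)); p=.048*np.c_[np.cos(a),np.sin(a)]
d=np.diff(p,axis=0)*100; w=.0145
tx=-np.array([np.cos(w),np.sin(w)]); ty=np.array([-np.sin(w),np.cos(w)])
print([[round(float(v@tx),2),round(float(v@ty),2),0,0] for v in d]); print(d.sum(0))
```

```text
[[0.58, 0.32, 0, 0], [0.53, 0.4, 0, 0], [0.47, 0.47, 0, 0], [0.4, 0.53, 0, 0], [0.32, 0.58, 0, 0], [0.24, 0.62, 0, 0], [0.15, 0.64, 0, 0], [0.06, 0.66, 0, 0], [-0.03, 0.66, 0, 0], [-0.12, 0.65, 0, 0], [-0.21, 0.63, 0, 0], [-0.29, 0.59, 0, 0], [-0.37, 0.55, 0, 0], [-0.44, 0.49, 0, 0], [-0.51, 0.42, 0, 0], [-0.56, 0.35, 0, 0], [-0.6, 0.27, 0, 0]]
[0.27798165 8.84551937]
```

>>> carry_out(
  commands=[
    [[0.58,0.32,0,0],[0.53,0.4,0,0],[0.47,0.47,0,0],[0.4,0.53,0,0],[0.32,0.58,0,0],[0.24,0.62,0,0],[0.15,0.64,0,0],[0.06,0.66,0,0],[0,0,0,0],[0,0,0,0]],
  ],
)

```text
t: 5.9
tool_pos: [0.452, -0.1165, 0.1313]
orientation: [0.024, -3.137, 0.001]
force: [-10.8, -1.6, 5.1]
opening: 0.0132
```

```bash
python3 look.py a4
python3 - <<'E'
from h import *
a=cv2.imread("pics/a4_side.png")[180:300,270:410]; cv2.imwrite("pics/a4c.png",cv2.resize(a,None,fx=5,fy=5,interpolation=2)[:600])
E
```

```text
6.0 [ 0.45203118 -0.11653075  0.13125568] [ 2.39618498e-02 -3.13724728e+00  4.57168533e-04] [-10.35788291  -1.21285684   5.52584314] 0.013149537429291999 [-3.60703422e-01 -1.81013401e-01  1.94059599e+00 -1.83483701e-03
  1.38587394e+00 -1.94643431e+00]
```

View pics/a4c.png

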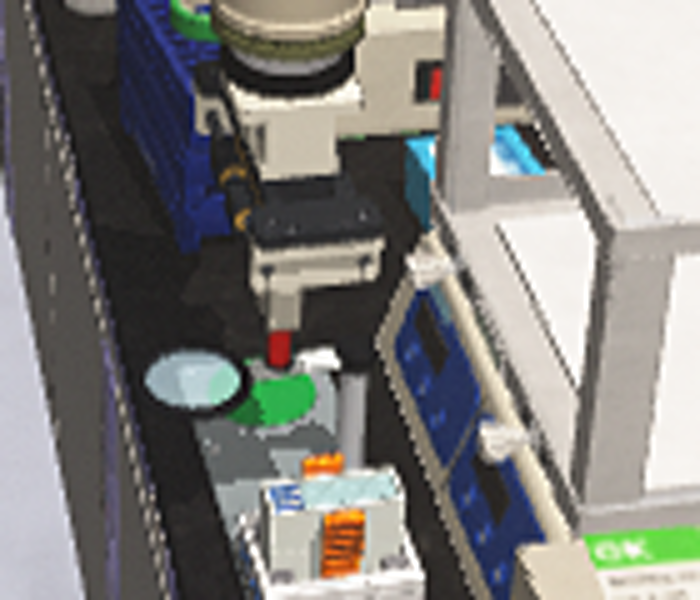

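>>> carry_out(
  commands=[
    [[0.35,0.66,0,0],[-0.12,0.65,0,0],[-0.21,0.63,0,0],[-0.29,0.59,0,0],[-0.37,0.55,0,0],[-0.44,0.49,0,0],[-0.51,0.42,0,0],[-0.56,0.35,0,0],[-0.6,0.27,0,0],[0,0,0,0],[0,0,0,0]],
  ],
)

```text
t: 6.92
tool_pos: [0.4805, -0.0694, 0.1311]
orientation: [0.025, -3.141, -0.001]
force: [0.3, 1.8, -2.1]
opening: 0.0132
```

```bash
python3 look.py a5
python3 - <<'E'
from h import *
a=cv2.imread("pics/a5_side.png")[180:300,270:410]; b=cv2.imread("pics/a5_top.png")[180:280,300:440]; 
cv2.imwrite("pics/a5c.png",cv2.resize(a,None,fx=5,fy=5,interpolation=2)[:600])
cv2.imwrite("pics/a5d.png",cv2.resize(b,None,fx=5,fy=5,interpolation=2)[:600])
E
```

```text
7.0167 [ 0.48040932 -0.06943819  0.13112299] [ 2.44992286e-02 -3.14096992e+00 -1.17190906e-03] [ 0.04523571  2.04097761 -3.66718943] 0.01322074524441718 [-2.49690939e-01 -1.30768061e-01  1.89601050e+00  5.98589620e-04
  1.37704987e+00 -1.83620219e+00]
```

View pics/a5c.png

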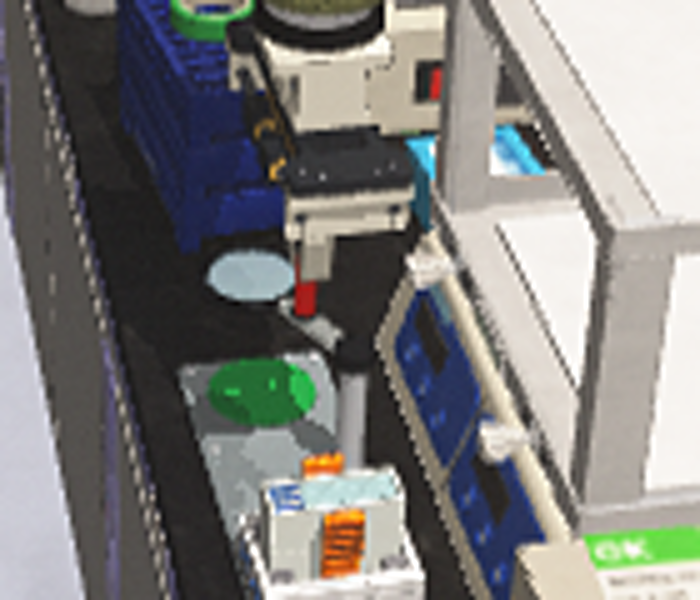

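View pics/a5d.png

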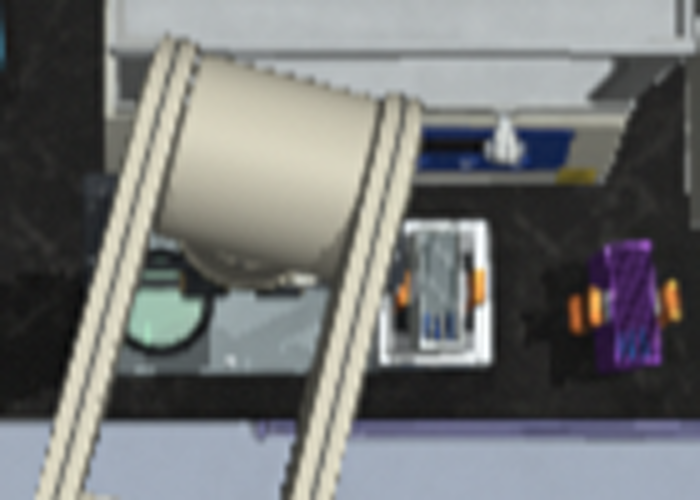

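Run:
```python
from h import *
print(back("side",(319.8,234.6),.106)); print(proj("side",[[.4653,-.0194,.106],[.4653,-.0194,.010]]))
# knob base from side crop (305,312)->z .108
print(back("side",(270+305/5-.4,180+312/5-.4),.108))
# top: lens rim bottom at crop (165,352), left/right 118..212
print(back("top",(300+165/5-.4,180+352/5-.4),.106), proj("top",[.4653-.036,-.0194,.106])*1)
```

```text
[ 0.45307771 -0.02184985  0.106     ]
[[323.44893642 233.80183479]
 [322.8348906  257.79864453]]
[ 0.47808107 -0.06912238  0.108     ]
[ 0.42346556 -0.0280659   0.106     ] [[329.92890567 248.19114121]]
```

>>> carry_out(
  commands=[
    [[-0.3,0.11,0,0],[-0.3,0.11,0,0],[0,0,0,0],[0,0,0,0]],
  ],
)

```text
t: 7.35
tool_pos: [0.4861, -0.0673, 0.1311]
orientation: [0.024, -3.14, -0.001]
force: [-3.0, 2.6, -2.8]
opening: 0.0136
```

```bash
python3 look.py a6
python3 - <<'E'
from h import *
a=cv2.imread("pics/a6_side.png")[200:280,290:390]
cv2.imwrite("pics/a6c.png",cv2.resize(a,None,fx=7,fy=7,interpolation=2)[:600])
E
```

```text
7.45 [ 0.48614286 -0.06728012  0.1311122 ] [ 2.43454325e-02 -3.14032807e+00 -7.75219610e-04] [-3.38432558  3.56450467 -3.38025258] 0.013336616910978148 [-2.42186115e-01 -1.14750198e-01  1.88137672e+00  1.92573381e-04
  1.37622201e+00 -1.82852451e+00]
```

View pics/a6c.png

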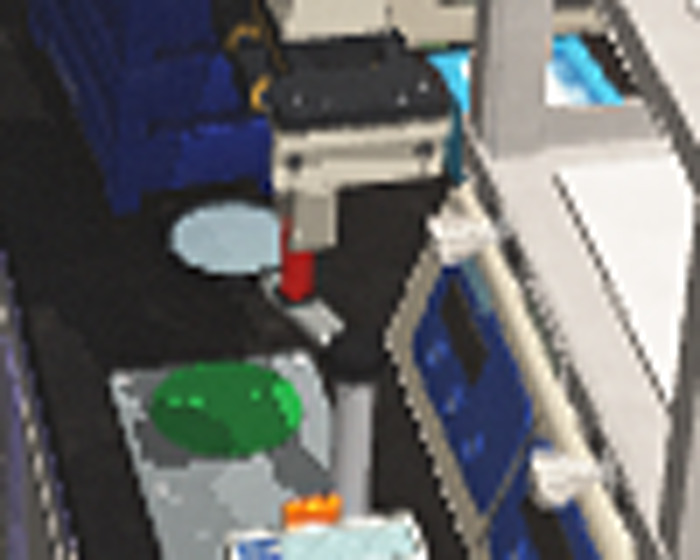

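>>> carry_out(
  commands=[
    [[0,0,0,0],[0,0,0,0],[0,0,0,0],[0,0,0,0],[0,0,-0.5,0],[0,0,-1,0],[0,0,-1.5,0],[0,0,-1.5,0],[0,0,-1.5,0],[0,0,-1.5,0],[0,-1,-1,0],[0.2,-2,0,0],[0.3,-2,0,0],[0.3,-2,0,0],[0.3,-2,0,0],[0.3,-2,0,0],[0.2,-2,0,0],[0.2,-1,0,0],[0,0,0,0]],
  ],
  claw=4,
)

```text
t: 9.03
tool_pos: [0.4704, -0.21, 0.2169]
orientation: [-0.02, 3.141, -0.001]
force: [-0.4, 0.3, 0.2]
opening: 0.0402
```

```bash
python3 look.py a7
python3 - <<'E'
from h import *
a=cv2.imread("pics/a7_side.png")[190:310,270:410]; b=cv2.imread("pics/a7_top.png")[180:280,300:440]; 
cv2.imwrite("pics/a7c.png",cv2.resize(a,None,fx=5,fy=5,interpolation=2)[:600])
cv2.imwrite("pics/a7d.png",cv2.resize(b,None,fx=5,fy=5,interpolation=2)[:600])
E
```

```text
9.1333 [ 0.47083997 -0.20775057  0.21670725] [-2.26156112e-02  3.14143802e+00  7.00710509e-04] [-0.0055754  -0.0957819  -0.77367425] 0.04042240473730468 [-5.15511292e-01 -1.04443966e-01  1.71386643e+00  4.23361150e-04
  1.53232951e+00 -2.10072194e+00]
```

View pics/a7c.png

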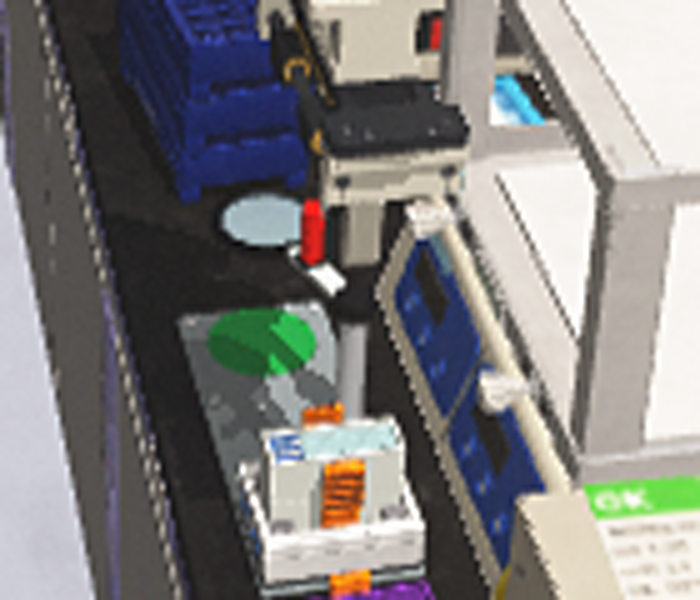

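View pics/a7d.png

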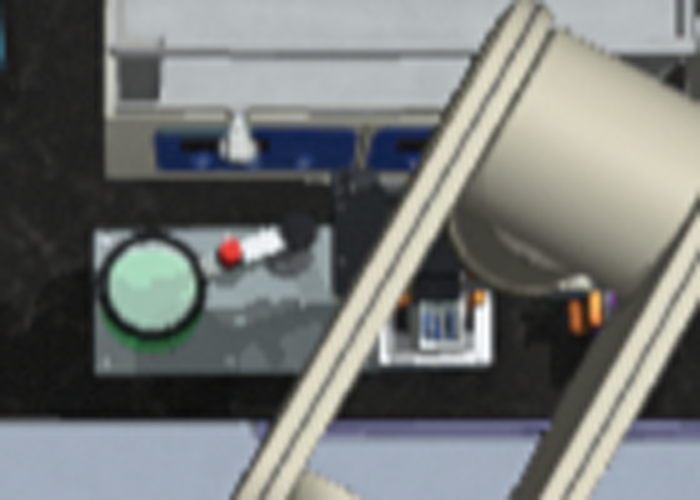

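Run:
```python
from h import *
print(back("top",(330.2,236.8),.106),back("side",(270+262/5-.4,190+220/5-.4),.106))
b=lambda u,v,z:back("top",(300+u/5-.4,180+v/5-.4),z)
# a5d crop: catches left (403,289) right(479,287), cassette top centre
print("catchL outer",b(397,289,.084),"catchR outer",b(487,287,.084), "lefttop corners cass",b(413,232,.082),b(459,232,.082),b(418,352,.082),b(463,350,.082))
w=.0149
print(proj("top",[[.4681+.43*0+.029*-np.sin(w),-.2094+.029,.084],[.4681,-.2094-.029,.084]]))
```

```text
[ 0.46637585 -0.02015028  0.106     ] [ 0.46098031 -0.01756235  0.106     ]
catchL outer [ 0.46730302 -0.18085332  0.084     ] catchR outer [ 0.46887621 -0.24004811  0.084     ] lefttop corners cass [ 0.50536665 -0.19185898  0.082     ] [ 0.50549321 -0.22221365  0.082     ] [ 0.42595963 -0.19461466  0.082     ] [ 0.42740471 -0.2241818   0.082     ]
[[378.86146956 237.28903938]
 [396.50092703 237.23268902]]
```

>>> carry_out(
  commands=[
    [[0.2,-0.15,0,0],[0,0,0,0],[0,0,0,0],[0,0,0.5,0],[0,0,1,0],[0,0,1.5,0],[0,0,1.5,0],[0,0,1.5,0],[0,0,1.5,0],[0,0,1,0],[0,0,0.5,0],[0,0,0,0],[0,0,0,0]],
  ],
  claw=7.5,
)

```text
t: 10.22
tool_pos: [0.469, -0.2092, 0.1266]
orientation: [0.024, -3.141, -0.0]
force: [0.4, -0.4, -0.0]
opening: 0.0748
```

```bash
python3 look.py a8
python3 - <<'E'
from h import *
a=cv2.imread("pics/a8_side.png")[200:320,270:410]; b=cv2.imread("pics/a8_top.png")[180:280,300:440]; 
cv2.imwrite("pics/a8c.png",cv2.resize(a,None,fx=5,fy=5,interpolation=2)[:600])
E
```

```text
10.3167 [ 0.46957066 -0.20961098  0.12756683] [-2.43501604e-02  3.14006430e+00 -1.30172587e-03] [-0.56558431  0.64003184  0.42291273] 0.07507829978740872 [-5.19581816e-01 -4.88285819e-02  1.82589590e+00  5.12815384e-06
  1.36286921e+00 -2.10588823e+00]
```

View pics/a8c.png

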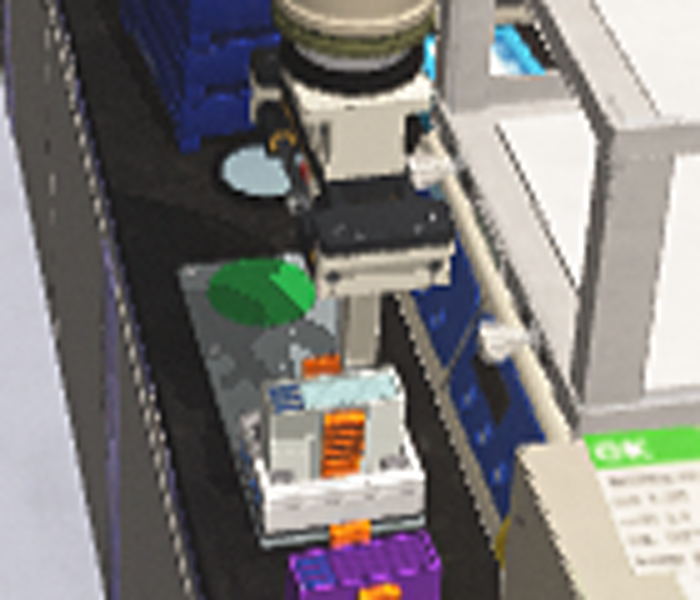

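Run:
```python
from h import *
print(proj("side",[[.4696,-.255,.1136],[.4696,-.247,.1136],[.468,-.238,.084]]), "catch top obs",(270+345/5-.4,200+412/5-.4))
```

```text
[[341.20584898 279.34685024]
 [340.57769911 277.51883036]
 [338.91423843 283.57006287]] catch top obs (338.6, 282.0)
```

```bash
python3 - <<'E'
from h import *
print(proj("side",[[.4827,-.1565-.0066,z] for z in (.108,.1176,.125,.130,.137)]))
print(proj("side",[[.4827,-.1565-.0236,z] for z in (.1176,.125,.137)]))
print("a8 far finger", proj("side",[[.4696,-.2096+.0375,.1136],[.4696,-.2096+.0545,.1136]]))
E
python3 - <<'E'
import cv2
a=cv2.imread("pics/a8_side.png")[240:300,315:365]
cv2.imwrite("pics/a8e.png",cv2.resize(a,None,fx=10,fy=10,interpolation=0)[:600])
a=cv2.imread("pics/a3_side.png")[230:275,315:365]
cv2.imwrite("pics/a3e.png",cv2.resize(a,None,fx=10,fy=10,interpolation=0)[:600])
E
```

```text
[[338.612599   260.36171408]
 [338.73831798 257.77740417]
 [338.8358737  255.7720252 ]
 [338.90211152 254.41042445]
 [338.9952838  252.49515252]]
[[340.00108211 261.3176691 ]
 [340.1032592  259.30386777]
 [340.27023278 256.01299684]]
a8 far finger [[334.96369363 261.18114705]
 [333.75303587 257.65793298]]
```

View pics/a8e.png

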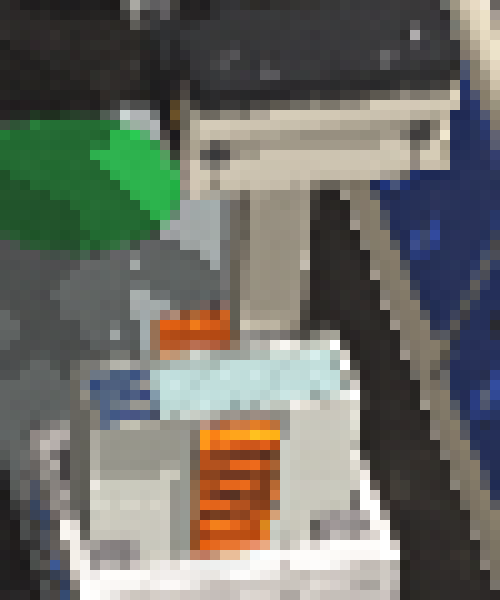

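View pics/a3e.png

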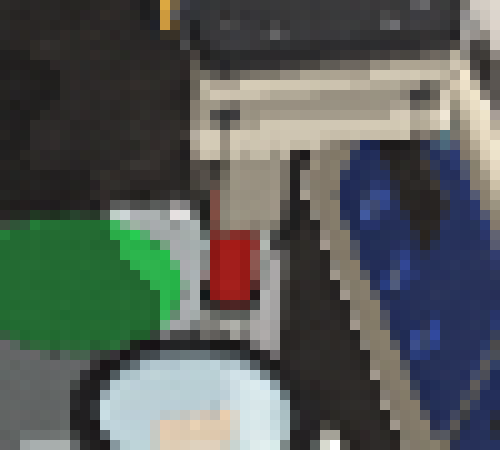

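```bash
python3 - <<'E'
from h import *
for n in P: print(n,-np.array(P[n]["R"]).T@P[n]["t"])
p=np.array([.4696,-.2096,.1276])
def show(l,X): print(l,proj("side",X).round(1).tolist())
show("tcp axis z 0,.05,.1,.15",[p+[0,0,z] for z in(0,.05,.07,.1,.15)])
show("body bottom -y face corners",[p+[s*.0375,-.094,.07] for s in(-1,1)])
show("body bottom +y",[p+[s*.0375,.094,.07] for s in(-1,1)])
show("near finger outer tip",[p+[s*.0075,-.0545,-.014] for s in(-1,1)])
show("near finger outer top",[p+[s*.0075,-.0545,.07] for s in(-1,1)])
# px per m
print(np.diff(proj("side",[p,p+[.1,0,0],p+[.1,.1,0],p+[.1,.1,.1]]),axis=0))
E
python3 - <<'E'
import cv2
a=cv2.imread("pics/a8_side.png")[150:300,285:405]
cv2.imwrite("pics/a8f.png",cv2.resize(a,None,fx=4,fy=4,interpolation=2))
E
```

```text
side [ 0.19766428 -1.29342846  1.01687942]
top [ 0.3074375  -0.00718989  1.67327041]
tcp axis z 0,.05,.1,.15 [[337.9, 265.4], [338.6, 251.3], [338.9, 245.5], [339.3, 236.6], [340.0, 221.3]]
body bottom -y face corners [[332.6, 268.1], [360.6, 265.1]]
body bottom +y [[319.2, 227.8], [344.4, 225.4]]
near finger outer tip [[339.3, 281.7], [344.6, 281.2]]
near finger outer top [[340.5, 257.7], [346.0, 257.1]]
[[ 34.00853443  -3.58718014]
 [ -8.85864206 -20.14731452]
 [  2.27685634 -27.77455385]]
```

View pics/a8f.png

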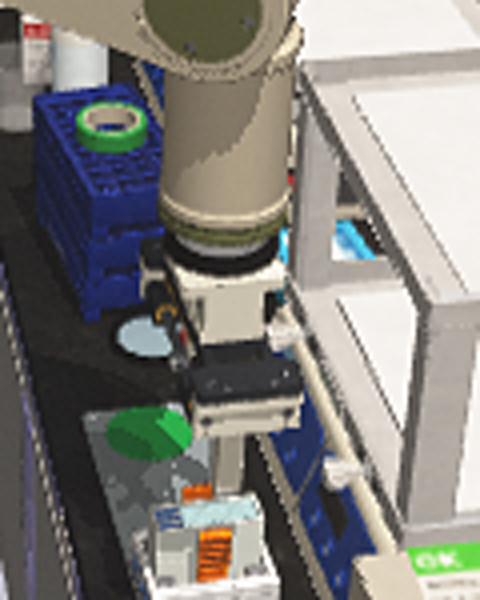

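>>> carry_out(
  commands=[
    [[0.15,0,0.5,0],[0,0,1,0],[0,0,1,0],[0,0,1,0],[0,0,1,0],[0,0,1,0],[0,0,0.6,0],[0,0,0.4,0],[0,0,0,0],[0,0,0,0]],
  ],
)

```text
t: 11.15
tool_pos: [0.4674, -0.2093, 0.0615]
orientation: [0.024, -3.141, -0.0]
force: [0.4, 0.1, -0.2]
opening: 0.0752
```

```bash
python3 look.py a9
python3 - <<'E'
from h import *
a=cv2.imread("pics/a9_side.png")[250:310,310:370]
cv2.imwrite("pics/a9e.png",cv2.resize(a,None,fx=10,fy=10,interpolation=0)[:600])
p=robot.read_state()["tool_pos"]
print(proj("side",[p+[0,-.0375,-.014],p+[0,-.0545,-.014]]))
E
```

```text
11.25 [ 0.46791988 -0.20954338  0.06215493] [-2.43649721e-02  3.14057368e+00 -8.19407963e-04] [0.98394891 0.28215379 0.00893203] 0.07495929440780177 [-5.21081584e-01  1.89866007e-02  1.88542724e+00  1.67746518e-05
  1.23611746e+00 -2.10739936e+00]
[[339.08368893 295.12274412]
 [340.37601291 299.09322267]]
```

View pics/a9e.png

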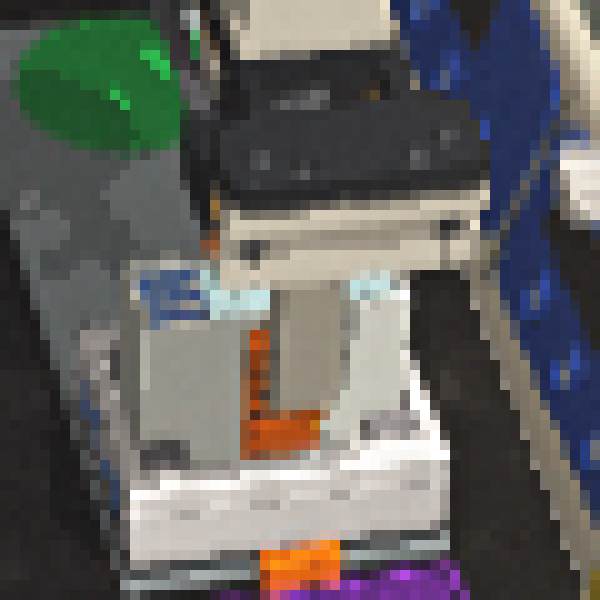

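>>> carry_out(
  commands=[
    [[0,0,0.4,0],[0,0,0,0],[0,0,0,0],[0,0,0,0],[0,0,0,0],[0,0,0,0],[0,0,0,0],[0,0,0,0],[0,0,0,0],[0,0,0,0]],
  ],
  claw=3.5,
  grip_force=25,
)

```text
t: 12.08
tool_pos: [0.4677, -0.2094, 0.0583]
orientation: [-0.024, 3.141, -0.001]
force: [-0.9, 2.1, 6.0]
opening: 0.0405
```

```bash
python3 look.py b1
python3 - <<'E'
from h import *
a=cv2.imread("pics/b1_side.png")[250:310,310:370]
cv2.imwrite("pics/b1e.png",cv2.resize(a,None,fx=10,fy=10,interpolation=0)[:600])
print(robot.read_state())
E
```

```text
12.1833 [ 0.46772841 -0.20945196  0.05828994] [-2.43378244e-02  3.14091727e+00 -5.36913977e-04] [-2.86628122  1.62444874  5.87165924] 0.040545442910620996 [-5.21099519e-01  2.38028784e-02  1.88823720e+00 -2.13295364e-06
  1.22887842e+00 -2.10739209e+00]
{'t': 12.1833, 'q': array([-5.21099519e-01,  2.38028784e-02,  1.88823720e+00, -2.13295364e-06,
        1.22887842e+00, -2.10739209e+00]), 'dq': array([-0.0001346 ,  0.00055682,  0.00118416,  0.00174082,  0.00036652,
        0.00170927]), 'joint_torque': array([-1.50350598e-01, -4.38325524e+01, -4.35141170e+01, -4.33355116e-02,
       -8.50697346e-01, -3.98483098e-03]), 'tool_pos': array([ 0.46772841, -0.20945196,  0.05828994]), 'orientation': array([-2.43378244e-02,  3.14091727e+00, -5.36913977e-04]), 'force': array([-2.86628122,  1.62444874,  5.87165924]), 'wrist_torque': array([ 0.23467913,  0.34488162, -0.01449008]), 'opening': 0.040545442910620996}
```

View pics/b1e.png

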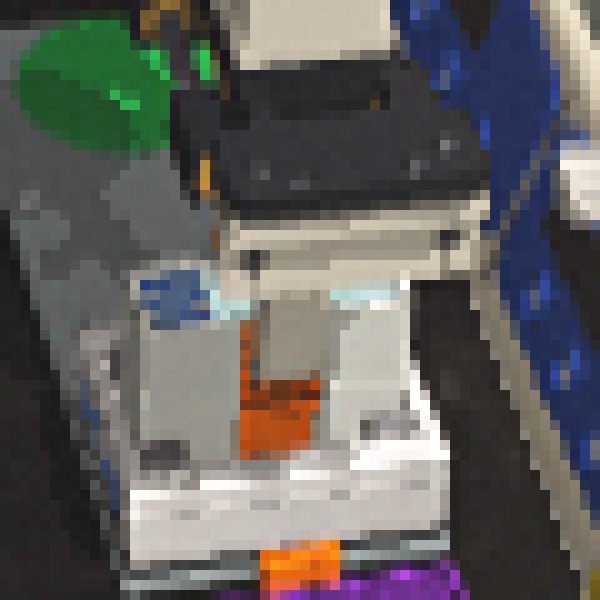

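>>> carry_out(
  commands=[
    [[0,0,-0.2,0],[0,0,-0.2,0],[0,0,-0.2,0],[0,0,-0.4,0],[0,0,0,0],[0,0,0,0]],
  ],
)

```text
t: 12.68
tool_pos: [0.4676, -0.2094, 0.0679]
orientation: [-0.024, 3.141, -0.001]
force: [0.9, -0.3, -1.4]
opening: 0.0403
```

```bash
python3 look.py b2
python3 - <<'E'
from h import *
a=cv2.imread("pics/b2_side.png")[240:300,310:370]
cv2.imwrite("pics/b2e.png",cv2.resize(a,None,fx=10,fy=10,interpolation=0)[:600])
E
```

```text
12.7833 [ 0.4673778  -0.20926831  0.06744674] [ 2.42899132e-02 -3.14141531e+00 -3.17312255e-05] [ 0.22908369  0.03687567 -1.30869016] 0.03990356060503213 [-5.21112356e-01  1.18460325e-02  1.88214742e+00 -2.60006062e-05
  1.24768143e+00 -2.10736443e+00]
```

View pics/b2e.png

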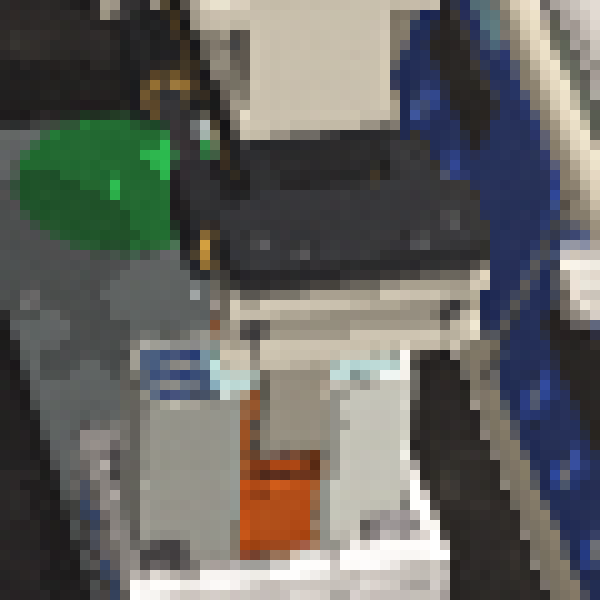

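>>> carry_out(
  commands=[
    [[0,0,-0.3,0],[0,0,-0.4,0],[0,0,-0.5,0],[0,0,-0.6,0],[0,0,-0.7,0],[0,0,-0.7,0],[0,0,-0.7,0],[0,0,-0.7,0],[0,0,-0.7,0],[0,0,-0.7,0],[0,0,-0.7,0],[0,0,-0.7,0],[0,0,-0.6,0],[0,0,-0.5,0],[0,0,-0.4,0],[0,0,-0.2,0],[0,0,0,0],[0,0,0,0],[0,0,0,0],[0,0,0,0]],
  ],
)

```text
t: 14.45
tool_pos: [0.4672, -0.2092, 0.1581]
orientation: [0.024, -3.141, -0.001]
force: [-0.2, 0.7, -2.3]
opening: 0.0398
```

```bash
python3 look.py b3
python3 - <<'E'
from h import *
a=cv2.imread("pics/b3_side.png")[190:310,270:410]
cv2.imwrite("pics/b3e.png",cv2.resize(a,None,fx=5,fy=5,interpolation=2)[:600])
b=cv2.imread("pics/b3_top.png")[180:280,300:440]
cv2.imwrite("pics/b3d.png",cv2.resize(b,None,fx=5,fy=5,interpolation=2))
E
```

```text
14.55 [ 0.46724215 -0.2091812   0.15817655] [ 2.42621374e-02 -3.14097761e+00 -5.51405633e-04] [-0.19819544 -0.02618701 -1.23182144] 0.040101722579027804 [-5.21145643e-01 -7.78676707e-02  1.79632399e+00  4.05407718e-05
  1.42376355e+00 -2.10739640e+00]
```

View pics/b3e.png

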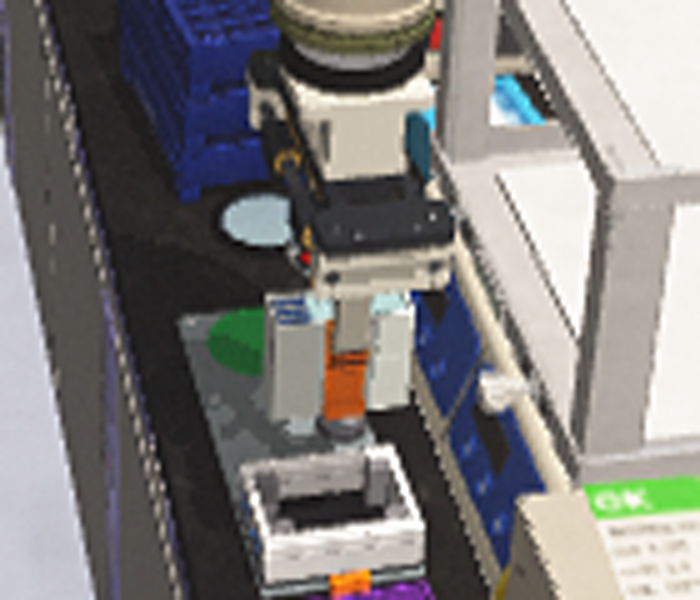

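View pics/b3d.png

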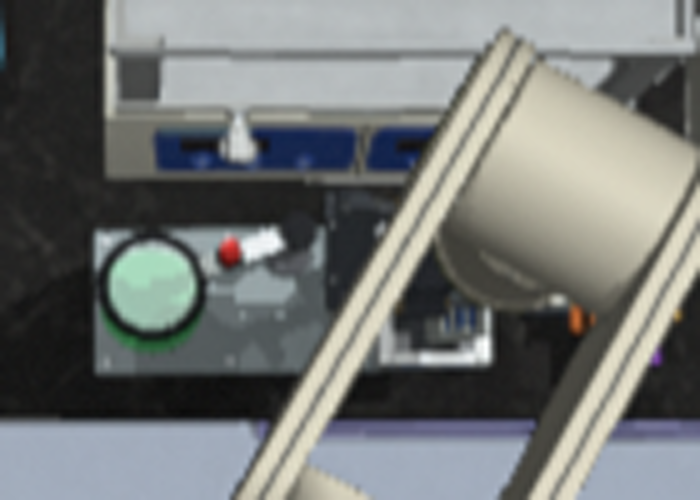

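Run:
```python
from h import *
for z in (.09,.1,.11,.12): print(z, proj("side",[[.428,-.2237,z],[.508,-.2237,z],[.428,-.2237,z+.07],[.428,-.1947,z+.07]]).round(1).tolist())
S=lambda u,v:(270+u/5-.4,190+v/5-.4)
print(S(275,421),S(412,405),S(272,325),S(270,296))
a=cv2.imread("pics/b3_side.png")[235:285,315:360]
cv2.imwrite("pics/b3f.png",cv2.resize(a,None,fx=12,fy=12,interpolation=2))
s=robot.read_state();print(s["force"],s["dq"].round(4))
```

```text
0.09 [[324.2, 280.3], [351.5, 277.2], [324.7, 260.9], [322.8, 254.6]]
0.1 [[324.3, 277.6], [351.7, 274.6], [324.8, 258.0], [322.8, 251.8]]
0.11 [[324.3, 274.8], [351.9, 271.8], [324.9, 255.1], [322.9, 248.9]]
0.12 [[324.4, 272.1], [352.1, 269.1], [325.0, 252.2], [323.0, 246.0]]
(324.6, 273.8) (352.0, 270.6) (324.0, 254.6) (323.6, 248.79999999999998)
[-0.19819544 -0.02618701 -1.23182144] [ 0.0009 -0.0015 -0.0009 -0.0022  0.0004 -0.0003]
```

View pics/b3f.png

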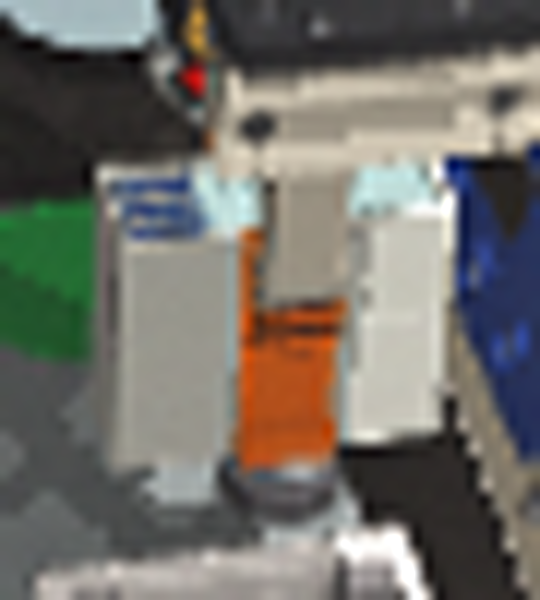

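```bash
python3 -c "
from plant import robot
robot.close_job(); print(robot.read_state()['t'])"
```

```text
the job is handed in; nothing more can be done
the job is handed in; nothing more can be done
```

I swung the magnifier over the green pad and let it go. I then pinched both orange catches, lifted the cassette about 10 cm and handed the job in still holding it. The hand-in gave no verdict.

**Last checks, at 14.5 s of the 54 s:**
- **Lens:** it measured about 1 mm from the pad centre by the top camera and about 5 mm by the side camera. The limit is 15 mm.
- **Cassette:** its underside was at about 0.112 m, so it was about 10 cm above its seat, upright and clear of the dock. The joint speeds were practically zero, and the load on the tool was about 1.2 N, roughly the cassette's weight.
- **Catches:** the finger opening read about 40 mm at a 25 N grip, against 44 mm expected with both catches fully in. I take that as fully pinched with some give in the pads. I could not measure the catch travel directly.
- **Bystanders:** I kept well clear of the amber bottle, tape and beaker. I did not measure their positions again at the end.

**One disagreement:** in the side camera the fingertips looked about 2 cm higher than the stated 14 mm overhang implies. The fingers therefore bear on the upper half of the catch paddles in the picture, not on their middle. The grip held through the lift.

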